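Level and re-clamp a pressure-roller arm, then prop it with the lab jack

ROBOT

A 6-joint arm with a two-finger parallel gripper is mounted at the origin on the work surface. World frame = base frame: x ahead of the robot, y to its left, z up, the work surface at z = 0. Lengths are in m, angles in rad, forces in N, time in s.
With the tool pointing down it reaches from about 0.25 to 0.85 m from the base axis. Payload 12.5 kg.
Tool frame: the origin (TCP) lies at the very end of the fingers, on their centre line; the grasp point (between the pads) lies 19 mm behind it; z points along the fingers, y is the line along which they close (so a half turn about z gives the same grasp; the last joint's range is limited). The gripper opens to 93 mm and grips with 3 to 60 N. Pads are 15 mm wide; open, the fingers measure 128 mm over their backs; the gripper's body (75 mm by 188 mm) begins 65 mm behind the grasp point.
Start: joints at [-1.385, 0.351, 1.652, -0, 1.139, -0.085], TCP at [0.147, -0.53, 0.198] pointing down, gripper open.
Joint ranges: [-2.75, 2.75], [-0.79, 2.1], [0.01, 2.65], [-1.57, 4.71], [0.07, 3.14], [-2.87, 2.87]. Speed limits (rad/s): [2.22, 2.22, 2.79, 3.14, 3.14, 3.14].

INTERFACE

Orientations are given as [roll, pitch, yaw] about the fixed x, y, z axes, in that order (R = Rz(yaw) Ry(pitch) Rx(roll)).
In Python, from plant import ctrl gives the robot as it stands.
- The arm moves only by the shell command python3 -m handwheel 'ROWS' [OPENING]. ROWS is JSON, a list of rows, each an object of numbers: "tx", "ty", "tz": the shift along the tool's x, y, z in m; "ax", "ay", "az": the turn, a rotation vector about the tool's x, y, z in degrees. A call has 1 to 20 rows; each row shifts and turns the commanded pose from where the row before left it, along the tool's axes as they then stand; what a row does not reach is not made up. A row lasts 1/8 s, in which the tool goes at most 62.5 mm and 10.7 degrees, less where a joint would pass 70% of its speed; a pose out of reach is approached as far as the arm can. A call with a gripper value outside its range is refused whole. OPENING is the opening, from 0 (shut) to 1 (fully open), set as the call begins (- or left out, the last holds). The fingers move at their own pace and stop on an object; the grip force is fixed at half the most. Time passes only in rows, so rows that do not move let the fingers close. It gives the time, the measured TCP pose, the force, the opening and the grip force at its end, in the units of the state.
- ctrl.get_state(): the state, without advancing time (a new reading comes with each control period).
- ctrl.grab_frame(name): name is "side" or "top"; returns a dict with "frame" (384x512x3 uint8, blue, green, red), "depth" (384x512 float32, m along the optical axis (not along the pixel's ray), 0 where there is no reading), "K" (3x3 intrinsics, pixels), "pose" (4x4, takes a point from camera to world coordinates). Camera axes: x right, y up, looking along -z (the intrinsics and any distortion apply to the point x, -y, -z); pixel columns grow to the right and rows downward; lengths in m; the calibration is good to about 2 mm. A picture is of the moment at which its call begins.
- ctrl.finish_job(): hands the job in; it is judged then, once.
The state is a dict: "t": time; "q": joint angles; "qd": joint speeds; "joint_efforts": joint torques, N m; "tool_pos": TCP position; "orientation": TCP orientation; "wrist_force": force on the tool from outside, world axes, zero at the start; "torque": the same for the moment, N m; "grip_width": opening from 0.0 (shut) to 1.0 (fully open); "grasp_force": force on a finger pad.
Only numpy, scipy, OpenCV 4.12 (cv2) and the standard library are available. Lean on these libraries where they do the work, as an engineer would, in place of code of your own. Each camera call takes 0.05 s, during which the arm holds its last target. There are 200 camera calls.

TASK

The arm with the orange pressure roller is clamped tipped up in its blue stand. Back the red clamp knob off just enough to free the arm (less than half a turn), bring the arm down to level, and tighten the clamp firmly again; then raise the little lab jack by its blue knob until its green rubber top just touches the underside of the roller, without squashing it hard. Leave the wash bottle, the caliper and the solvent jar alone.

Things in the scene. Friction and masses are not known exactly. Their poses are not given: they have to be found in the camera images.
- stand: Fixed stand: white base 150 x 130 x 30 mm with two blue upright cheeks (12 mm thick, 70 mm wide, faces 94 mm apart outside, tops 200 mm above the table). Origin: centre of the base's underside. The arm's pivot axis is parallel to its x axis, 150 mm above the origin; the arm points to its +y side, the clamp knob leans to its -y side.
- swing_arm (a joint): Arm's angle, rad: 0 = level, positive = tipped up. Arm: a square aluminium bar 16 x 16 mm, reaching 165 mm from the pivot axis. Clamped, it holds; with the clamp backed off it is stiff enough (0.3 N m) to stay where it is put, and can be pushed or led by hand.
- bar_mid (a point): Point on the middle of the bar's upper face, 95 mm out from the pivot axis and 8 mm above the bar's centre line. y axis along the bar away from the pivot, z axis out of the upper face, x axis along the pivot (across the bar).
- pressure_roller: Orange roller that spins stiffly on a pin across the arm's end, radius 18 mm, 50 mm long along its x axis. Origin: its centre, 150 mm from the pivot axis.
- clamp_knob (a joint): Clamp screw's turn, rad: 0 = screwed fully home (a stop), growing as it is unscrewed (anticlockwise seen from the knob's outer end). It grips the arm firmly below 0.4, loosely above 0.7, lets go completely at 1.0, and can be unscrewed much farther; the knob moves out 2.5 mm per rad. Turning takes up to 0.4 N m and it stays where it is left. Starts between 0 and 0.35.
- clamp_grip (a point): Centre of the clamp's red cross-bar knob: a bar 46 mm long, 12 mm thick, 24 mm high. x axis along the bar's length, y across its thickness, z along the screw axis outwards (leaning 35 degrees from vertical). The bar's foot stands 34 mm above the nearest part of the stand, on a 12 mm shaft.
- lab_jack: Fixed lab jack beside the stand, under the roller: grey base 100 x 100 x 55 mm with a nose 45 mm high reaching 140 mm towards its -x side. Origin: centre of the underside of the 100 mm base.
- jack_top: The jack's green rubber top, 66 x 66 x 10 mm, on a 70 mm square plate. Origin: centre of its upper face. It is sprung: it gives about 1 mm per 0.8 N, 8 mm at most.
- jack_knob (a joint): Turn of the jack's knob, rad: 0 = jack fully down, growing clockwise seen from above; raises the top by 12 mm per rad, up to 2.5 rad. Turning takes about 0.25 N m and it stays where it is left. Starts between 0 and 0.4.
- jack_grip (a point): Centre of the jack's blue cross-bar knob on the nose: a bar 46 mm long, 12 mm thick, 24 mm high, upright axis, 100 mm above the table. x axis along the bar's length, y across its thickness, z up. It does not rise with the jack.
- wash_bottle: White bottle with red cap, 60 mm across, 150 mm high, loose. Origin: centre of its underside.
- caliper: Digital caliper lying flat, 200 mm long along its x axis, loose. Origin: centre of its underside.
- solvent_jar: Amber jar with blue cap, 64 mm across, 100 mm high, loose. Origin: centre of its underside.
Things that resemble listed ones, but are neither listed nor needed, are in the scene too. What is meant by the lab_jack is not turquoise or yellow, and is the larger of those in its own colour.

How it is judged:
On the way, in this order (a step that is already met when the one before it is completed fails the run):
1. the clamp is backed off (knob past 0.7 rad) before the arm is moved (value of joint clamp_knob above 0.7 rad and distance of pressure_roller from where it was at the start of the episode below 0.02 m), for 0.1 s.
2. with the clamp slack, the arm is brought to level (within 0.06 rad) (value of joint swing_arm between -0.06 and 0.06 rad and value of joint clamp_knob above 0.65 rad), for 0.2 s.
3. the clamp is tight again (knob below 0.4 rad) with the arm level (value of joint swing_arm between -0.06 and 0.06 rad and value of joint clamp_knob below 0.4 rad), for 0.2 s.
4. the jack's top touches the roller lightly (0.15 to 5 N) (contact force between jack_top and pressure_roller between 0.15 and 5 N), for 0.2 s.
At the end, for the whole second after the job is handed in: The arm is level within 0.06 rad, the clamp tight (knob below 0.4 rad), the jack's rubber top bears on the roller with 0.15 to 5 N (up to about 6 mm of give), and all is at rest (all of step 3 and all of step 4 and linear speed of each of pressure_roller, jack_top below 0.01 m/s); the robot touches nothing.
It fails at once if the clamp screw is backed off by half a turn or more (knob past 3.5 rad) (value of joint clamp_knob above 3.5 rad).
It fails at once if the wash bottle is moved by more than 30 mm (distance of wash_bottle from where it was at the start of the episode above 0.03 m).
It fails at once if the caliper is moved by more than 30 mm (distance of caliper from where it was at the start of the episode above 0.03 m).
It fails at once if the solvent jar is moved by more than 30 mm (distance of solvent_jar from where it was at the start of the episode above 0.03 m).
It also fails if it takes over 64 s, if anything falls off the work surface, if the arm or the gripper's body presses on something with over 40 N, if the wrist force passes 120 N, or if a joint passes its speed limit or range.

## Working session

There is one attempt and no reset: what is moved stays moved. The work goes in short steps, Python scripts to look and compute and a shell command to move; the robot and the scene stay as the last step left them, time stands still between calls to the robot, and variables do not carry over. Pictures are saved under pics/ and viewed, at most 10 in all, crops included, and the job is handed in when it is done.

```bash
mkdir -p pics; ls
cat > h.py <<'E'
import numpy as np, cv2
from plant import ctrl
def grab(n):
    f=ctrl.grab_frame(n); np.savez(f'/tmp/{n}.npz',**{k:np.asarray(v) for k,v in f.items()}); return f
def load(n): return dict(np.load(f'/tmp/{n}.npz'))
def cloud(f):
    K=f['K'];d=f['depth'];h,w=d.shape
    u,v=np.meshgrid(np.arange(w),np.arange(h))
    x=(u-K[0,2])/K[0,0]*d; y=(v-K[1,2])/K[1,1]*d
    P=np.stack([x,-y,-d,np.ones_like(d)],-1)
    return (P@f['pose'].T)[...,:3]
E
python3 - <<'E'
from h import *
for n in('top','side'):
    f=grab(n); cv2.imwrite(f'pics/{n}0.png',cv2.resize(f['frame'],(800,600)))
    print(n,f['K'].tolist(),f['pose'].round(3).tolist(),[k for k in f])
s=ctrl.get_state();print(s)
E
```

```text
pics
top [[376.4379006585362, 0.0, 250.59394191608393], [0.0, 376.4379006585362, 190.61686011377648], [0.0, 0.0, 1.0]] [[0.012, 0.996, -0.091, 0.516], [-1.0, 0.014, 0.026, 0.012], [0.027, 0.091, 0.996, 1.229], [0.0, 0.0, 0.0, 1.0]] ['frame', 'depth', 'K', 'pose']
side [[492.7980905913343, 0.0, 260.59597352827876], [0.0, 492.7980905913343, 196.64814109066594], [0.0, 0.0, 1.0]] [[0.992, 0.077, -0.096, 0.461], [-0.121, 0.732, -0.671, -1.09], [0.019, 0.677, 0.736, 1.34], [0.0, 0.0, 0.0, 1.0]] ['frame', 'depth', 'K', 'pose']
{'t': 0.1, 'q': array([-1.38462354e+00,  3.51195046e-01,  1.65233569e+00, -7.58431526e-06,
        1.13910553e+00, -8.46122147e-02]), 'qd': array([-4.09392967e-04, -1.74446818e-03, -1.53908736e-03,  1.20078681e-03,
        6.93201233e-05, -6.75811715e-04]), 'joint_efforts': array([ 3.78219411e-04, -4.98030996e+01, -2.85702717e+01,  7.00591458e-02,
        2.39177555e-02, -5.85370481e-05]), 'tool_pos': array([ 0.14707448, -0.5296353 ,  0.1972576 ]), 'orientation': array([-3.14055219e+00, -8.13365203e-05,  2.70788140e-01]), 'wrist_force': array([-0.52540645, -0.70414979, -0.31333279]), 'torque': array([0.00172471, 0.00258215, 0.04467436]), 'grasp_force': 0.0, 'grip_width': 1.0019470251936982}
```

View pics/top0.png

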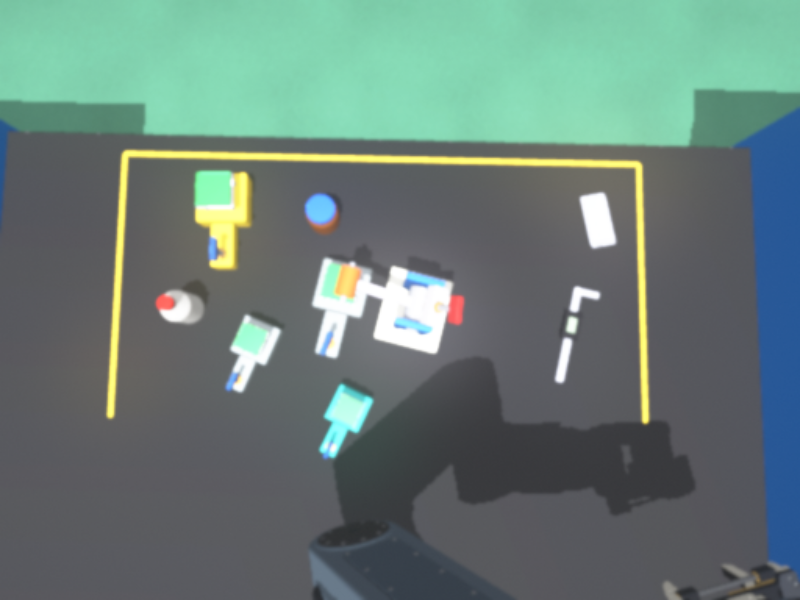

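View pics/side0.png

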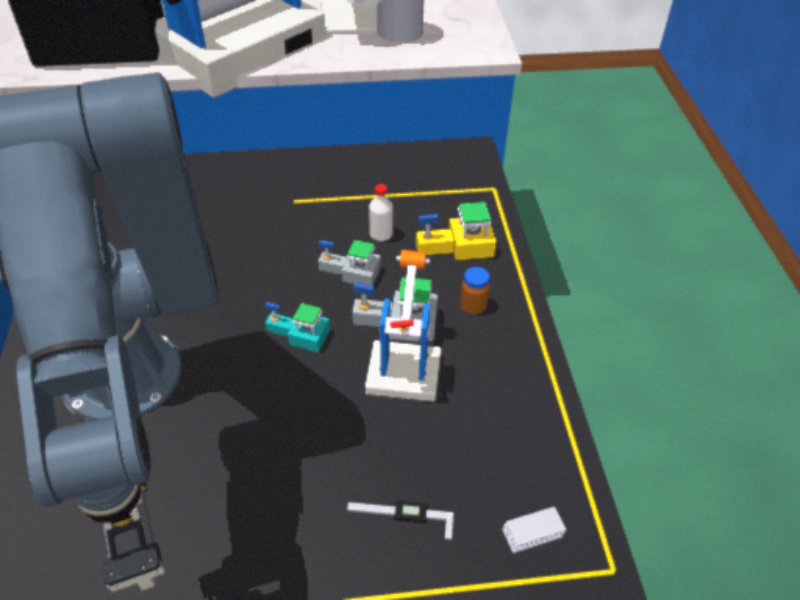

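The top view (800 px) shows four jacks: yellow (222,200), turquoise (348,408), small grey (255,340) and large grey (343,288). The large grey one fits, since it sits under the orange roller (348,281) and is the bigger of the two greys. The red clamp knob is at (456,309), the stand at (413,310), the bottle at (180,305), the jar at (321,210) and the caliper at (573,335).

```bash
cat >> h.py <<'E'
RNG={'red':[((0,150,90),(4,255,255)),((174,150,90),(180,255,255))],'orange':[((6,180,130),(14,255,255))],'blue':[((104,140,60),(120,255,255))],'green':[((55,90,60),(80,255,255))]}
def mask(f,c):
    hsv=cv2.cvtColor(f['frame'],cv2.COLOR_BGR2HSV); m=0
    for a,b in RNG[c]: m=m|cv2.inRange(hsv,a,b)
    return m
def blobs(f,c,box,mina=12):
    C=cloud(f);n,l,st,ce=cv2.connectedComponentsWithStats(mask(f,c));out=[]
    for i in range(1,n):
        if st[i,4]<mina: continue
        P=C[(l==i)&(f['depth']>0)]
        if len(P)<5: continue
        m=np.median(P,0)
        if box[0]<m[0]<box[1] and box[2]<m[1]<box[3] and m[2]>-.02: out.append((ce[i],st[i,4],P))
    return out
E
python3 - <<'E'
from h import *
for n in('top','side'):
    f=load(n);print(n)
    for c in RNG:
        for ce,a,P in blobs(f,c,(.2,.9,-.5,.6)):
            m=np.median(P,0);lo,hi=np.percentile(P,[3,97],0)
            v=np.linalg.svd((P-P.mean(0))[:,:2],full_matrices=False)[2][0]
            print(c,(ce*1.5625).round(),a,m.round(3),lo.round(3),hi.round(3),'ax',np.degrees(np.arctan2(v[1],v[0])).round(1))
f=load('side');a=cv2.resize(f['frame'][150:260,190:320],(780,660),interpolation=cv2.INTER_CUBIC)[:600]
cv2.imwrite('pics/crop1.png',a)
E
```

```text
top
red [164. 302.] 66 [0.602 0.399 0.151] [0.593 0.386 0.138] [0.611 0.415 0.154] ax 77.0
red [453. 308.] 44 [ 0.591 -0.117  0.24 ] [ 0.571 -0.121  0.233] [ 0.609 -0.113  0.247] ax 174.6
red [460. 306.] 16 [ 0.595 -0.127  0.245] [ 0.576 -0.13   0.243] [ 0.609 -0.127  0.248] ax 176.0
blue [319. 199.] 50 [0.816 0.133 0.099] [ 0.792  0.103 -0.004] [0.85  0.167 0.104] ax -69.7
blue [415. 282.] 16 [ 0.643 -0.053  0.181] [ 0.638 -0.072  0.147] [ 0.645 -0.044  0.195] ax -104.4
green [212. 187.] 486 [0.828 0.333 0.115] [0.795 0.301 0.002] [0.894 0.365 0.119] ax -146.0
green [330. 277.] 89 [0.657 0.101 0.117] [0.629 0.09  0.113] [0.678 0.11  0.121] ax 165.4
green [248. 334.] 114 [0.546 0.261 0.088] [0.531 0.235 0.085] [0.561 0.279 0.091] ax -67.5
side
red [380. 189.] 48 [0.599 0.395 0.149] [0.587 0.382 0.004] [0.631 0.587 0.155] ax -97.9
red [401. 323.] 44 [ 0.589 -0.129  0.242] [ 0.569 -0.133  0.237] [ 0.607 -0.123  0.249] ax 178.4
orange [409. 251.] 12 [0.629 0.071 0.241] [0.614 0.065 0.237] [0.64  0.077 0.244] ax -22.3
orange [412. 263.] 57 [0.633 0.045 0.231] [0.607 0.038 0.215] [0.655 0
[... 516 characters left out ...]
[ 0.551 -0.092  0.047] [ 0.572 -0.027  0.202] ax -102.5
blue [272. 306.] 37 [0.328 0.097 0.078] [0.314 0.091 0.065] [0.342 0.105 0.084] ax -23.0
blue [424. 338.] 172 [ 0.639 -0.105  0.165] [ 0.631 -0.111  0.048] [ 0.653 -0.049  0.204] ax -104.1
green [475. 211.] 232 [0.826 0.327 0.115] [0.794 0.296 0.001] [0.893 0.493 0.121] ax -106.8
green [360. 248.] 150 [0.537 0.254 0.087] [0.51  0.228 0.002] [0.566 0.374 0.094] ax -93.7
green [402. 287.] 46 [0.617 0.087 0.117] [0.609 0.057 0.111] [0.626 0.121 0.122] ax -98.2
green [421. 289.] 156 [0.659 0.077 0.116] [0.64  0.045 0.007] [0.686 0.21  0.122] ax -103.4
green [306. 313.] 168 [0.403 0.064 0.083] [0.375 0.039 0.   ] [0.428 0.163 0.088] ax -84.8
```

View pics/crop1.png

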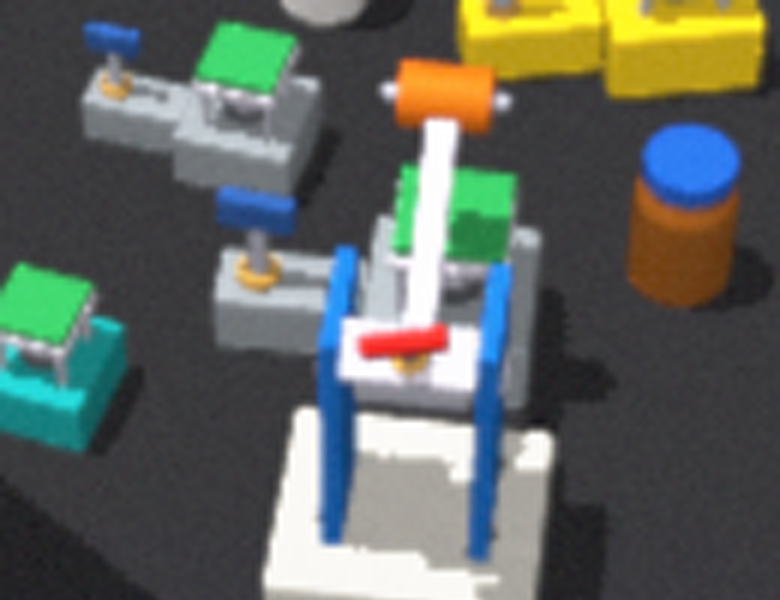

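The crop confirms it: the large grey jack, with its green top at crop (457,215), lies under the roller at (445,95), and its blue knob is at (255,210). The small grey jack at (245,100) is the decoy. Next I'll measure the geometry.

Run:
```python
from h import *
RNG['blue']=[((100,90,30),(125,255,255))]
for n in('top','side'):
    f=load(n);C=cloud(f);hsv=cv2.cvtColor(f['frame'],cv2.COLOR_BGR2HSV);ok=f['depth']>0
    R=lambda b:ok&(C[...,0]>b[0])&(C[...,0]<b[1])&(C[...,1]>b[2])&(C[...,1]<b[3])&(C[...,2]>b[4])&(C[...,2]<b[5])
    def rect(name,m):
        P=C[m]; 
        if len(P)<5: print(n,name,len(P));return
        r=cv2.minAreaRect((P[:,:2]*1000).astype(np.float32));print(n,name,len(P),'c',np.round(r[0],0),'size',np.round(r[1],0),'ang',round(r[2],1),'zmed',np.median(P[:,2]).round(4), 'mean',P.mean(0).round(4))
    rect('base',R((.48,.75,-.2,.05,.022,.038))&(hsv[...,2]>90))
    rect('cheektops',R((.5,.7,-.2,.05,.19,.21))&(hsv[...,1]>90)&(hsv[...,0]>95)&(hsv[...,0]<125))
    rect('jackbase',R((.56,.74,.02,.18,.048,.062)))
    rect('nose',R((.46,.74,.02,.18,.039,.05)))
    rect('green',R((.58,.72,.0,.16,.105,.13))&(mask(f,'green')>0))
    k=R((.48,.58,.06,.15,.08,.125))&(mask(f,'blue')>0); rect('jknob',k)
    rect('jknobtop',R((.48,.58,.06,.15,.107,.125))); 
    rect('red',R((.5,.7,-.2,-.05,.2,.27))&(mask(f,'red')>0))
    rect('orange',R((.5,.75,0,.15,.19,.27))&(mask(f,'orange')>0))
    # bar points upper
    rect('bar',R((.56,.7,-.03,.04,.17,.24))&(hsv[...,1]<60)&(hsv[...,2]>120))
```

```text
top base 852 c [609. -45.] size [166. 150.] ang 76.1 zmed 0.0305 mean [ 0.5898 -0.0462  0.0304]
top cheektops 90 c [604. -62.] size [64. 94.] ang 75.7 zmed 0.2 mean [ 0.6149 -0.0624  0.2001]
top jackbase 430 c [630.  86.] size [100. 132.] ang 77.2 zmed 0.0554 mean [0.6328 0.083  0.0551]
top nose 318 c [602.  97.] size [ 91. 188.] ang 66.4 zmed 0.0455 mean [0.5606 0.0998 0.0455]
top green 89 c [653. 102.] size [16. 55.] ang 74.3 zmed 0.1166 mean [0.6551 0.1005 0.1169]
top jknob 42 c [532. 107.] size [ 8. 42.] ang 69.4 zmed 0.1129 mean [0.5319 0.107  0.1126]
top jknobtop 63 c [533. 108.] size [12. 45.] ang 70.2 zmed 0.1128 mean [0.533  0.1077 0.1123]
top red 60 c [ 590. -122.] size [16. 40.] ang 85.3 zmed 0.2425 mean [ 0.5913 -0.1198  0.2417]
top orange 0
top bar 175 c [615.  -1.] size [89. 46.] ang 47.5 zmed 0.2009 mean [0.6188 0.0051 0.1997]
side base 1170 c [607. -47.] size [176. 150.] ang 76.5 zmed 0.0303 mean [ 0.6029 -0.0743  0.0303]
side cheektops 144 c [603. -67.] size [73. 95.] ang 75.6 zmed 0.1995 mean [ 0.6016 -0.0681  0.1994]
side jackbase 214 c [626.  84.] size [ 99. 137.] ang 78.3 zmed 0.0559 mean [0.645  0.075  0.0555]
side nose 164 c [597.  80.] size [ 85. 190.] ang 78.4 zmed 0.0456 mean [0.5559 0.0954 0.0453]
side green 193 c [644.  81.] size [72. 65.] ang 76.2 zmed 0.1164 mean [0.6488 0.0774 0.1166]
side jknob 81 c [531. 102.] size [17. 44.] ang 76.7 zmed 0.1069 mean [0.5307 0.1027 0.1055]
side jknobtop 40 c [531. 102.] size [17. 44.] ang 77.4 zmed 0.1114 mean [0.5323 0.1034 0.112 ]
side red 44 c [ 588. -128.] size [14. 39.] ang 85.1 zmed 0.2424 mean [ 0.589 -0.129  0.243]
side orange 70 c [633.  58.] size [37. 49.] ang 82.5 zmed 0.2324 mean [0.6313 0.05   0.2312]
side bar 131 c [620.   5.] size [73. 16.] ang 76.5 zmed 0.1997 mean [0.6202 0.0044 0.1991]
```

```bash
cat >> h.py <<'E'
from scipy.spatial.transform import Rotation as Rn
a=np.radians(-14); xh=np.array([np.cos(a),np.sin(a),0]); yh=np.array([-np.sin(a),np.cos(a),0]); zh=np.array([0,0,1.])
s35,c35=np.sin(np.radians(35)),np.cos(np.radians(35))
out=-s35*yh+c35*zh; npr=c35*yh+s35*zh
piv=np.array([.604,-.065,.150]); KC=np.array([.589,-.125,.238])
def clampR(th): # bar angle about out, deg
    t=np.radians(th); d=np.cos(t)*xh+np.sin(t)*npr; w=-np.sin(t)*xh+np.cos(t)*npr
    return np.column_stack([d,-w,-out])
def downR(yaw): # tool x at world yaw deg
    return Rn.from_euler('xyz',[180,0,yaw],degrees=True).as_matrix()
def go(p,R,s=None):
    s=s or ctrl.get_state(); R0=Rn.from_euler('xyz',s['orientation']).as_matrix()
    print('t',round(s['t'],2),'pos',s['tool_pos'].round(4),'F',s['wrist_force'].round(1),'q',s['q'].round(2),'grip',round(s['grip_width'],3))
    print('shift first (mm, tool)',(R0.T@(np.array(p)-s['tool_pos'])*1000).round(1),' then turn deg',np.degrees(Rn.from_matrix(R0.T@R).as_rotvec()).round(1),' shift if turned first',(R.T@(np.array(p)-s['tool_pos'])*1000).round(1))
E
python3 -c "
from h import *
go(KC+.09*out,clampR(12))"
```

```text
t 0.1 pos [ 0.1471 -0.5296  0.1973] F [-0.5 -0.7 -0.3] q [-1.38  0.35  1.65 -0.    1.14 -0.08] grip 1.002
shift first (mm, tool) [ 508.6 -226.9 -114.2]  then turn deg [32.8 12.5 17. ]  shift if turned first [ 413.6 -354.3  163.1]
```

```bash
python3 -m handwheel '[{"tz":-0.057},{"tz":-0.057},{"tx":0.051,"ty":-0.0227},{"tx":0.051,"ty":-0.0227},{"tx":0.051,"ty":-0.0227},{"tx":0.051,"ty":-0.0227},{"tx":0.051,"ty":-0.0227},{"tx":0.051,"ty":-0.0227},{"tx":0.051,"ty":-0.0227},{"tx":0.051,"ty":-0.0227},{"tx":0.051,"ty":-0.0227},{"tx":0.051,"ty":-0.0227},{"ax":8.2,"ay":3.1,"az":4.2},{"ax":8.2,"ay":3.1,"az":4.2},{"ax":8.2,"ay":3.1,"az":4.2},{"ax":8.2,"ay":3.1,"az":4.2},{},{}]' 1
python3 -c "
from h import *
go(KC+.09*out,clampR(12))"
```

```text
t 0.1 pos [ 0.1471 -0.5296  0.1973] F [-0.5 -0.7 -0.3] q [-1.38  0.35  1.65 -0.    1.14 -0.08] grip 1.002
shift first (mm, tool) [ 508.6 -226.9 -114.2]  then turn deg [32.8 12.5 17. ]  shift if turned first [ 413.6 -354.3  163.1]validation failed for argument at $[0]...
```

```bash
python3 -m handwheel '[{"tx":0,"ty":0,"tz":-0.057,"ax":0,"ay":0,"az":0},{"tx":0,"ty":0,"tz":-0.057,"ax":0,"ay":0,"az":0}]' 1
```

```text
t: 0.35
tool_pos: [0.147, -0.5295, 0.3127]
orientation: [-3.14, -0.0, 0.271]
wrist_force: [0.7, -1.2, 0.3]
grip_width: 0.999
grasp_force: 0.0
```

```bash
python3 -m handwheel '[{"tx":0.051,"ty":-0.0227,"tz":0,"ax":0,"ay":0,"az":0},{"tx":0.051,"ty":-0.0227,"tz":0,"ax":0,"ay":0,"az":0},{"tx":0.051,"ty":-0.0227,"tz":0,"ax":0,"ay":0,"az":0},{"tx":0.051,"ty":-0.0227,"tz":0,"ax":0,"ay":0,"az":0},{"tx":0.051,"ty":-0.0227,"tz":0,"ax":0,"ay":0,"az":0},{"tx":0.051,"ty":-0.0227,"tz":0,"ax":0,"ay":0,"az":0},{"tx":0.051,"ty":-0.0227,"tz":0,"ax":0,"ay":0,"az":0},{"tx":0.051,"ty":-0.0227,"tz":0,"ax":0,"ay":0,"az":0},{"tx":0.051,"ty":-0.0227,"tz":0,"ax":0,"ay":0,"az":0},{"tx":0.051,"ty":-0.0227,"tz":0,"ax":0,"ay":0,"az":0},{"tx":0,"ty":0,"tz":0,"ax":8.2,"ay":3.1,"az":4.2},{"tx":0,"ty":0,"tz":0,"ax":8.2,"ay":3.1,"az":4.2},{"tx":0,"ty":0,"tz":0,"ax":8.2,"ay":3.1,"az":4.2},{"tx":0,"ty":0,"tz":0,"ax":8.2,"ay":3.1,"az":4.2},{"tx":0,"ty":0,"tz":0,"ax":0,"ay":0,"az":0},{"tx":0,"ty":0,"tz":0,"ax":0,"ay":0,"az":0}]' 1
python3 -c "
from h import *
go(KC+.09*out,clampR(12))
for n in('top','side'):
    f=grab(n);print(n,[(c,b[0].round(),b[1],np.median(b[2],0).round(3)) for c in('red',) for b in blobs(f,c,(.5,.7,-.2,0))])
cv2.imwrite('pics/s1.png',cv2.resize(load('side')['frame'][110:310,170:370],(600,600)))"
```

```text
t: 2.35
tool_pos: [0.578, -0.1747, 0.3119]
orientation: [-2.545, -0.12, -0.067]
wrist_force: [0.4, -0.0, 0.3]
grip_width: 0.998
grasp_force: 0.0
t 2.35 pos [ 0.578  -0.1747  0.3119] F [ 0.4 -0.   0.3] q [-0.64  0.46  1.34  0.55  1.6   0.91] grip 0.998
shift first (mm, tool) [-1.4  0.4 -0.3]  then turn deg [0.2 0.1 0.2]  shift if turned first [-1.4  0.4 -0.3]
top [('red', array([291., 198.]), np.int32(104), array([ 0.591, -0.12 ,  0.243]))]
side []
```

View pics/s1.png

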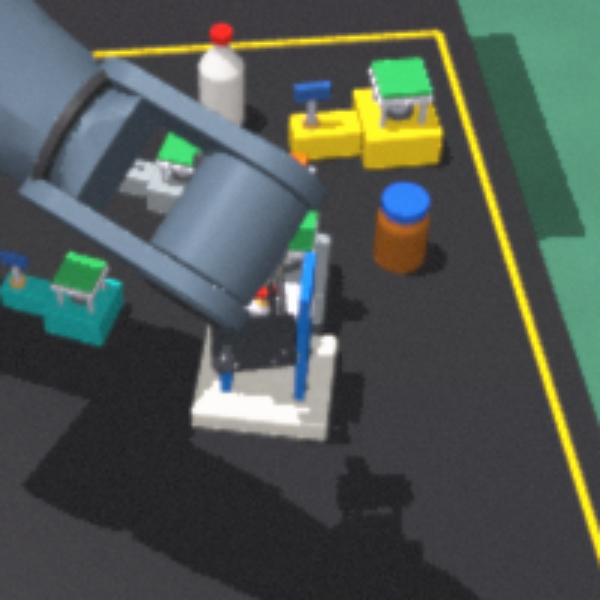

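The gripper hovers over the clamp knob (red at crop 263,292) with the jaws straddling it. I'll take one quick check of the bar's angle from the top view.

```bash
python3 -c "
from h import *
f=load('top');P=blobs(f,'red',(.5,.7,-.2,0))[0][2]
Q=(P-KC)@np.column_stack([xh,npr,out])*1000
print(np.percentile(Q,[2,50,98],0).round(1)); r=cv2.minAreaRect(Q[:,:2].astype(np.float32));print(r)
T=Q[Q[:,2]>9.5];print(len(T),T.mean(0),cv2.minAreaRect(T[:,:2].astype(np.float32)))
go(KC-.015*out,clampR(12))"
```

```text
[[-21.1  -2.3  -9.3]
 [  0.7   6.3   2.9]
 [ 19.7  12.7   8.1]]
((-0.9378623962402344, 4.475958347320557), (42.90934371948242, 12.810527801513672), 12.267834663391113)
0 [nan nan nan] ((0.0, 0.0), (0.0, 0.0), 0.0)
t 2.45 pos [ 0.5782 -0.1741  0.3123] F [-0.8 -0.2  0.4] q [-0.64  0.46  1.34  0.56  1.6   0.91] grip 0.999
shift first (mm, tool) [ -1.4   0.9 104.7]  then turn deg [0.2 0.1 0.3]  shift if turned first [ -1.6   1.2 104.7]<string>:6: RuntimeWarning: Mean of empty slice.
  ret = um.true_divide(
```

```bash
python3 -m handwheel '[{"tx":-0.001,"ty":-0.001,"tz":0.035,"ax":0,"ay":0,"az":0},{"tx":0,"ty":0,"tz":0.035,"ax":0,"ay":0,"az":0},{"tx":0,"ty":0,"tz":0.025,"ax":0,"ay":0,"az":0},{"tx":0,"ty":0,"tz":0.010,"ax":0,"ay":0,"az":0},{"tx":0,"ty":0,"tz":0,"ax":0,"ay":0,"az":0}]' 1
python3 -m handwheel '[{"tx":0,"ty":0,"tz":0,"ax":0,"ay":0,"az":0},{"tx":0,"ty":0,"tz":0,"ax":0,"ay":0,"az":0},{"tx":0,"ty":0,"tz":0,"ax":0,"ay":0,"az":0},{"tx":0,"ty":0,"tz":0,"ax":0,"ay":0,"az":0},{"tx":0,"ty":0,"tz":0,"ax":0,"ay":0,"az":0},{"tx":0,"ty":0,"tz":0,"ax":0,"ay":0,"az":0},{"tx":0,"ty":0,"tz":0,"ax":0,"ay":0,"az":0},{"tx":0,"ty":0,"tz":0,"ax":0,"ay":0,"az":0}]' 0
```

```text
t: 3.08
tool_pos: [0.5914, -0.1151, 0.2265]
orientation: [-2.543, -0.12, -0.068]
wrist_force: [0.3, -0.0, 0.6]
grip_width: 0.997
grasp_force: 0.0
t: 4.08
tool_pos: [0.5912, -0.1155, 0.2261]
orientation: [-2.542, -0.12, -0.069]
wrist_force: [0.3, -0.2, -0.1]
grip_width: 0.19
grasp_force: 0.0
```

```bash
python3 -m handwheel '[{"tx":0,"ty":0,"tz":0,"ax":0,"ay":0,"az":0},{"tx":0,"ty":0,"tz":0,"ax":0,"ay":0,"az":0},{"tx":0,"ty":0,"tz":0,"ax":0,"ay":0,"az":0},{"tx":0,"ty":0,"tz":0,"ax":0,"ay":0,"az":0}]' 0
```

```text
t: 4.58
tool_pos: [0.5912, -0.1156, 0.226]
orientation: [-2.542, -0.12, -0.069]
wrist_force: [0.4, -2.2, -1.6]
grip_width: 0.106
grasp_force: 30.0
```

```bash
python3 -m handwheel '[{"tx":0,"ty":0,"tz":-0.0003,"ax":0,"ay":0,"az":-6.5},{"tx":0,"ty":0,"tz":-0.0003,"ax":0,"ay":0,"az":-6.5},{"tx":0,"ty":0,"tz":-0.0003,"ax":0,"ay":0,"az":-6.5},{"tx":0,"ty":0,"tz":-0.0003,"ax":0,"ay":0,"az":-6.5},{"tx":0,"ty":0,"tz":-0.0003,"ax":0,"ay":0,"az":-6.5},{"tx":0,"ty":0,"tz":-0.0003,"ax":0,"ay":0,"az":-6.5},{"tx":0,"ty":0,"tz":-0.0003,"ax":0,"ay":0,"az":-6.5},{"tx":0,"ty":0,"tz":-0.0003,"ax":0,"ay":0,"az":-6.5},{"tx":0,"ty":0,"tz":-0.0003,"ax":0,"ay":0,"az":-6.5},{"tx":0,"ty":0,"tz":-0.0003,"ax":0,"ay":0,"az":-6.5},{"tx":0,"ty":0,"tz":0,"ax":0,"ay":0,"az":0},{"tx":0,"ty":0,"tz":0,"ax":0,"ay":0,"az":0}]' 0
python3 -c "
from h import *
go(KC,clampR(12+65)); s=ctrl.get_state(); print('torque about out',s['torque']@out, s['torque'])"
```

```text
t: 6.08
tool_pos: [0.5909, -0.1171, 0.2286]
orientation: [-2.984, -0.592, 1.052]
wrist_force: [-2.0, 0.5, 0.4]
grip_width: 0.007
grasp_force: 0.0
t 6.08 pos [ 0.5909 -0.1171  0.2286] F [-2.   0.5  0.4] q [-0.55  0.5   1.49  0.59  1.4  -0.26] grip 0.007
shift first (mm, tool) [ -1.2   0.4 -12.3]  then turn deg [-0.1  0.1  0. ]  shift if turned first [ -1.2   0.4 -12.3]
torque about out 0.034604975880337834 [-0.29656718 -0.01447359 -0.01782576]
```

```bash
python3 -c "
from h import *
ims=[]
for n in('top','side'):
    f=grab(n);print(n,[(b[0].round(),b[1],np.median(b[2],0).round(3)) for b in blobs(f,'red',(.5,.7,-.2,0),5)])
    c=(275,195) if n=='top' else (262,205)
    ims.append(cv2.resize(f['frame'][c[1]-50:c[1]+50,c[0]-33:c[0]+33],(396,600),interpolation=cv2.INTER_CUBIC))
cv2.imwrite('pics/s2.png',np.hstack(ims))"
```

```text
top [(array([290., 197.]), np.int32(66), array([ 0.594, -0.117,  0.241]))]
side []
```

View pics/s2.png

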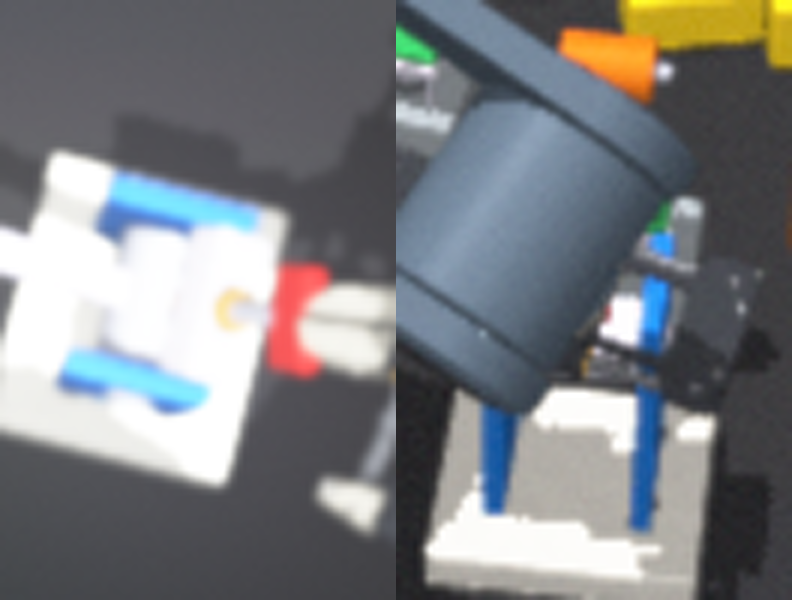

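```bash
python3 -c "
from h import *
f=load('top');C=cloud(f)
s=ctrl.get_state();p=np.linalg.inv(f['pose'])@np.r_[s['tool_pos'],1];u=f['K']@np.array([p[0],-p[1],-p[2]]);print('tcp px',u[:2]/u[2])
for cx,cy in((330,340),(350,310),(370,330),(295,300),(295,350),(280,320),(350,500)):
    u,v=int(242+cx/6),int(145+cy/6);print((cx,cy),C[v,u].round(3),((C[v,u]-KC)@np.column_stack([xh,npr,out])*1000).round(0),f['frame'][v,u])
P=blobs(f,'red',(.5,.7,-.2,0))[0][2];Q=(P-KC)@np.column_stack([xh,npr,out])*1000;print(np.percentile(Q,[3,50,97],0).round(1))
"
```

```text
tcp px [289.33681327 197.45657302]
(330, 340) [ 0.579 -0.131  0.271] [-8. 12. 32.] [239 245 246]
(350, 310) [ 0.591 -0.138  0.278] [ 5. 13. 39.] [237 243 244]
(370, 330) [ 0.58  -0.144  0.289] [-4. 13. 53.] [204 214 216]
(295, 300) [ 0.596 -0.119  0.248] [ 5. 12.  4.] [101 101 253]
(295, 350) [ 0.575 -0.12   0.242] [-15.   4.   3.] [112 114 253]
(280, 320) [ 0.589 -0.113  0.235] [-3.  8. -9.] [114 111 247]
(350, 500) [ 0.511 -0.125  0.361] [-76.  55. 112.] [235 241 242]
[[-21.7  -2.5 -13.1]
 [  2.1   7.3  -2.9]
 [ 21.2  12.6   6.8]]
```

```bash
python3 -c "
from h import *
f=load('top');C=cloud(f)
for v in (196,198,200):
  for u in range(284,304):
    print(v,u,((C[v,u]-KC)@np.column_stack([xh,npr,out])*1000).round(0),f['frame'][v,u])
" | grep -v '^$'; python3 -c "
from h import *
s=ctrl.get_state();print(s['grip_width'],s['grasp_force'],s['wrist_force'],s['torque'])"
```

```text
196 284 [  1.   9. -26.] [233 226 225]
196 285 [  1.   9. -22.] [232 225 226]
196 286 [  1.   9. -18.] [215 204 227]
196 287 [  2.   9. -14.] [161 154 237]
196 288 [  2.   9. -10.] [112 108 246]
196 289 [ 2. 11. -4.] [ 93  91 249]
196 290 [ 3.  8. -3.] [ 93  91 250]
196 291 [ 3. 10.  3.] [106 107 251]
196 292 [3. 8. 5.] [144 149 251]
196 293 [ 3. 11. 12.] [188 196 246]
196 294 [ 4. 11. 15.] [218 224 238]
196 295 [ 4. 10. 18.] [227 234 237]
196 296 [ 5. 10. 21.] [231 237 238]
196 297 [ 5. 12. 27.] [233 239 240]
196 298 [ 5. 10. 29.] [234 240 241]
196 299 [ 5. 10. 33.] [236 242 243]
196 300 [ 5. 13. 39.] [237 243 244]
196 301 [ 6.  9. 39.] [238 243 244]
196 302 [ 6. 10. 44.] [238 243 244]
196 303 [ 7.  9. 46.] [237 243 244]
198 284 [ -4.   6. -28.] [242 239 239]
198 285 [ -4.   8. -21.] [236 230 231]
198 286 [ -4.   7. -18.] [219 207 232]
198 287 [ -3.   6. -16.] [166 158 242]
198 288 [-3.  8. -9.] [114 111 247]
198 289 [-3.  7. -7.] [ 95  92 248]
198 290 [-104.  663.  745.] [102 102 248]
198 291 [-2.  8.  2.] [143 148 244]
198 292 [-2. 13. 12.] [189 197 238]
198 293 [-2. 14. 16.] [206
[... 512 characters left out ...]
9. -10.] [116 112 241]
200 288 [-8.  7. -9.] [ 96  94 248]
200 289 [-8.  8. -3.] [ 92  91 249]
200 290 [-7.  6. -2.] [104 104 249]
200 291 [-7.  6.  2.] [153 159 248]
200 292 [-8. 15. 15.] [214 222 247]
200 293 [-7. 11. 16.] [234 241 245]
200 294 [-7. 14. 22.] [238 243 245]
200 295 [-7. 14. 26.] [238 243 244]
200 296 [-6. 11. 27.] [237 243 244]
200 297 [-6. 16. 35.] [237 243 243]
200 298 [-6. 13. 36.] [236 242 243]
200 299 [-5. 14. 40.] [234 241 242]
200 300 [-5. 13. 43.] [232 238 239]
200 301 [-4. 10. 44.] [230 236 237]
200 302 [-4. 12. 50.] [224 230 232]
200 303 [-4. 13. 53.] [204 214 216]
0.0035644310661463517 0.0 [ 0.50276851 -0.23573576 -0.23979884] [-0.25955875  0.06335032  0.02477733]
```

The fingers only caught the bar's top edge and slipped: the visible fingertip sits about 20 mm short of the reported TCP. I'll back off, open, and measure the tip offset and the bar's angle.

```bash
python3 -m handwheel '[{"tx":0,"ty":0,"tz":-0.03,"ax":0,"ay":0,"az":0},{"tx":0,"ty":0,"tz":-0.03,"ax":0,"ay":0,"az":0},{"tx":0,"ty":0,"tz":0,"ax":0,"ay":0,"az":0}]' 0
cat > m.py <<'E'
from h import *
f=grab('top');C=cloud(f);s=ctrl.get_state();R=Rn.from_euler('xyz',s['orientation']).as_matrix()
T=((C-s['tool_pos'])@R*1000); m=(f['depth']>0)&(abs(T[...,0])<16)&(abs(T[...,1])<70)&(T[...,2]>-60)&(T[...,2]<40)&(mask(f,'red')==0)
P=T[m];print('tool pts',len(P),'z hist',np.histogram(P[:,2],bins=range(-60,45,10))[0],'max z by y-bins',[(y,P[(P[:,1]>=y)&(P[:,1]<y+10)][:,2].max(initial=-99).round(0),len(P[(P[:,1]>=y)&(P[:,1]<y+10)])) for y in range(-70,70,10)])
b=blobs(f,'red',(.5,.7,-.2,0))
if b:
    Q=(b[0][2]-KC)@np.column_stack([xh,npr,out])*1000;print('red',len(Q),np.percentile(Q,[3,50,97],0).round(1),cv2.minAreaRect(Q[:,:2].astype(np.float32)))
print(s['tool_pos'],s['grip_width'])
E
python3 m.py
python3 -m handwheel '[{"tx":0,"ty":0,"tz":0,"ax":0,"ay":0,"az":0},{"tx":0,"ty":0,"tz":0,"ax":0,"ay":0,"az":0},{"tx":0,"ty":0,"tz":0,"ax":0,"ay":0,"az":0},{"tx":0,"ty":0,"tz":0,"ax":0,"ay":0,"az":0},{"tx":0,"ty":0,"tz":0,"ax":0,"ay":0,"az":0},{"tx":0,"ty":0,"tz":0,"ax":0,"ay":0,"az":0},{"tx":0,"ty":0,"tz":0,"ax":0,"ay":0,"az":0},{"tx":0,"ty":0,"tz":0,"ax":0,"ay":0,"az":0},{"tx":0,"ty":0,"tz":0,"ax":0,"ay":0,"az":0},{"tx":0,"ty":0,"tz":0,"ax":0,"ay":0,"az":0}]' 1
python3 m.py; python3 -c "
from h import *
f=load('top');cv2.imwrite('pics/s3.png',cv2.resize(f['frame'][140:240,240:340],(600,600),interpolation=cv2.INTER_CUBIC))"
```

```text
t: 6.55
tool_pos: [0.5831, -0.1516, 0.2791]
orientation: [-2.989, -0.592, 1.055]
wrist_force: [0.7, 0.9, -0.3]
grip_width: 0.007
grasp_force: 0.0
tool pts 134 z hist [44 35 39 15  0  0  0  0  0  1] max z by y-bins [(-70, np.float64(-99.0), 0), (-60, np.float64(-99.0), 0), (-50, np.float64(-99.0), 0), (-40, np.float64(-99.0), 0), (-30, np.float64(-99.0), 0), (-20, np.float64(40.0), 42), (-10, np.float64(-23.0), 41), (0, np.float64(-23.0), 42), (10, np.float64(-33.0), 9), (20, np.float64(-99.0), 0), (30, np.float64(-99.0), 0), (40, np.float64(-99.0), 0), (50, np.float64(-99.0), 0), (60, np.float64(-99.0), 0)]
red 108 [[-20.7  -2.8 -10. ]
 [  0.    6.    3.3]
 [ 18.8  12.4   8.3]] ((-0.7090625762939453, 3.9375252723693848), (42.39945983886719, 14.209227561950684), 13.268566131591797)
[ 0.58270641 -0.15067146  0.27769425] 0.003870260682306034
t: 7.85
tool_pos: [0.5826, -0.1505, 0.2777]
orientation: [-2.986, -0.592, 1.055]
wrist_force: [0.2, 0.3, 0.2]
grip_width: 0.988
grasp_force: 0.0
tool pts 164 z hist [49 45 43 27  0  0  0  0  0  0] max z by y-bins [(-70, np.float64(-31.0), 26), (-60, np.float64(-23.0), 40), (-50, np.float64(-29.0), 9), (-40, np.float64(-99.0), 0), (-30, np.float64(-99.0), 0), (-20, np.float64(-99.0), 0), (-10, np.float64(-99.0), 0), (0, np.float64(-99.0), 0), (10, np.float64(-99.0), 0), (20, np.float64(-99.0), 0), (30, np.float64(-99.0), 0), (40, np.float64(-21.0), 61), (50, np.float64(-26.0), 28), (60, np.float64(-99.0), 0)]
red 112 [[-20.8  -3.9 -13.9]
 [  0.3   5.8   2.9]
 [ 20.6  12.7   7.9]] ((22.281965255737305, -77.07463836669922), (42.40761184692383, 182.15072631835938), 15.83808708190918)
[ 0.582598   -0.15054012  0.27771842] 0.9950009747029263
```

View pics/s3.png

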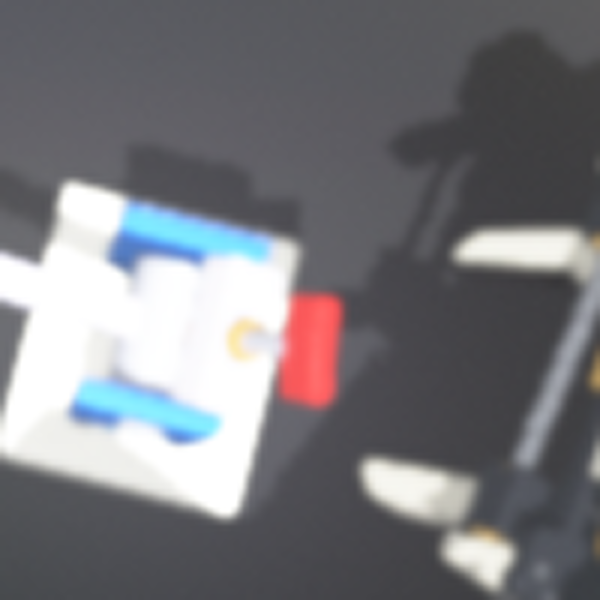

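Both open fingertips are at crop (460,245) and (365,470), about 21 mm behind the reported TCP. The knob (310,350) hasn't turned and is still at about 13°. I'll check for lateral bias too.

```bash
python3 -c "
from h import *
f=load('top');C=cloud(f);s=ctrl.get_state();R=Rn.from_euler('xyz',s['orientation']).as_matrix()
T=((C-s['tool_pos'])@R*1000); b=(f['depth']>0)&(abs(T[...,0])<20)&(T[...,2]>-50)&(T[...,2]<-15)
for sg in(-1,1):
    m=b&(T[...,1]*sg>20)&(T[...,1]*sg<80);P=T[m];print(sg,len(P),np.percentile(P,[3,50,97],0).round(1).tolist())
def px(p):
    q=np.linalg.inv(f['pose'])@np.r_[p,1];u=f['K']@np.array([q[0],-q[1],-q[2]]);return (u[:2]/u[2]).round(1)
for z in(0,-.021,-.03): print(z,[px(s['tool_pos']+R@np.array([0,y,z])) for y in(-.055,0,.055)])
"
```

```text
-1 52 [[-3.8, -63.4, -49.5], [9.4, -56.7, -38.5], [12.0, -48.9, -25.4]]
1 63 [[-6.1, 43.7, -49.0], [8.3, 46.6, -34.7], [11.3, 56.3, -21.7]]
0 [array([296.5, 218.9]), array([304.9, 199.5]), array([313.2, 180.5])]
-0.021 [array([302.2, 220. ]), array([310.8, 200.2]), array([319.1, 180.9])]
-0.03 [array([304.7, 220.5]), array([313.3, 200.5]), array([321.7, 181.1])]
```

```bash
python3 -m handwheel '[{"tx":0,"ty":0,"tz":0,"ax":0,"ay":0,"az":10.6},{"tx":0,"ty":0,"tz":0,"ax":0,"ay":0,"az":10.6},{"tx":0,"ty":0,"tz":0,"ax":0,"ay":0,"az":10.6},{"tx":0,"ty":0,"tz":0,"ax":0,"ay":0,"az":10.6},{"tx":0,"ty":0,"tz":0,"ax":0,"ay":0,"az":10.6},{"tx":0,"ty":0,"tz":0,"ax":0,"ay":0,"az":10.6},{"tx":0,"ty":0,"tz":0,"ax":0,"ay":0,"az":0}]' 1
python3 -c "
from h import *
go(KC-.038*out+.001*npr,clampR(13))"; python3 m.py
```

```text
t: 8.78
tool_pos: [0.5826, -0.1505, 0.2778]
orientation: [-2.545, -0.134, -0.047]
wrist_force: [-0.4, -0.4, -0.6]
grip_width: 1.0
grasp_force: 0.0
t 8.78 pos [ 0.5826 -0.1505  0.2778] F [-0.4 -0.4 -0.6] q [-0.6   0.47  1.41  0.57  1.52  0.87] grip 1.0
shift first (mm, tool) [ 0.1  0.2 85.7]  then turn deg [0.  0.1 0.6]  shift if turned first [-0.   0.3 85.7]
tool pts 85 z hist [28 31 21  0  0  0  0  0  0  5] max z by y-bins [(-70, np.float64(-31.0), 62), (-60, np.float64(-32.0), 3), (-50, np.float64(-99.0), 0), (-40, np.float64(-99.0), 0), (-30, np.float64(-99.0), 0), (-20, np.float64(-99.0), 0), (-10, np.float64(40.0), 5), (0, np.float64(-99.0), 0), (10, np.float64(-99.0), 0), (20, np.float64(-99.0), 0), (30, np.float64(-99.0), 0), (40, np.float64(-46.0), 15), (50, np.float64(-99.0), 0), (60, np.float64(-99.0), 0)]
red 81 [[-21.    0.7 -11. ]
 [  1.7   7.4   0.4]
 [ 18.1  13.4   8.1]] ((-1.3519020080566406, 5.359879493713379), (42.59015655517578, 9.652318954467773), 14.563287734985352)
[ 0.58258777 -0.1505136   0.27774516] 1.002098322180788
```

Going in now, gently over the last stretch while watching force.

```bash
python3 -m handwheel '[{"tx":0,"ty":0,"tz":0.025,"ax":0,"ay":0,"az":0},{"tx":0,"ty":0,"tz":0.025,"ax":0,"ay":0,"az":0},{"tx":0,"ty":0,"tz":0.02,"ax":0,"ay":0,"az":0},{"tx":0,"ty":0,"tz":0.008,"ax":0,"ay":0,"az":0},{"tx":0,"ty":0,"tz":0.006,"ax":0,"ay":0,"az":0},{"tx":0,"ty":0,"tz":0,"ax":0,"ay":0,"az":0}]' 1
python3 -m handwheel '[{"tx":0,"ty":0,"tz":0,"ax":0,"ay":0,"az":0},{"tx":0,"ty":0,"tz":0,"ax":0,"ay":0,"az":0},{"tx":0,"ty":0,"tz":0,"ax":0,"ay":0,"az":0},{"tx":0,"ty":0,"tz":0,"ax":0,"ay":0,"az":0},{"tx":0,"ty":0,"tz":0,"ax":0,"ay":0,"az":0},{"tx":0,"ty":0,"tz":0,"ax":0,"ay":0,"az":0},{"tx":0,"ty":0,"tz":0,"ax":0,"ay":0,"az":0},{"tx":0,"ty":0,"tz":0,"ax":0,"ay":0,"az":0},{"tx":0,"ty":0,"tz":0,"ax":0,"ay":0,"az":0},{"tx":0,"ty":0,"tz":0,"ax":0,"ay":0,"az":0},{"tx":0,"ty":0,"tz":0,"ax":0,"ay":0,"az":0},{"tx":0,"ty":0,"tz":0,"ax":0,"ay":0,"az":0}]' 0
```

```text
t: 9.57
tool_pos: [0.5942, -0.104, 0.209]
orientation: [-2.545, -0.134, -0.048]
wrist_force: [-0.5, -0.0, 0.6]
grip_width: 0.997
grasp_force: 0.0
t: 11.08
tool_pos: [0.5941, -0.104, 0.2088]
orientation: [-2.545, -0.133, -0.049]
wrist_force: [-0.3, -1.7, -1.8]
grip_width: 0.13
grasp_force: 30.0
```

Width 12.1 mm matches the bar. Now I'll unscrew.

```bash
python3 -m handwheel '[{"tx":0,"ty":0,"tz":-0.0002,"ax":0,"ay":0,"az":-5.5},{"tx":0,"ty":0,"tz":-0.0002,"ax":0,"ay":0,"az":-5.5},{"tx":0,"ty":0,"tz":-0.0002,"ax":0,"ay":0,"az":-5.5},{"tx":0,"ty":0,"tz":-0.0002,"ax":0,"ay":0,"az":-5.5},{"tx":0,"ty":0,"tz":-0.0002,"ax":0,"ay":0,"az":-5.5},{"tx":0,"ty":0,"tz":-0.0002,"ax":0,"ay":0,"az":-5.5},{"tx":0,"ty":0,"tz":-0.0002,"ax":0,"ay":0,"az":-5.5},{"tx":0,"ty":0,"tz":-0.0002,"ax":0,"ay":0,"az":-5.5},{"tx":0,"ty":0,"tz":-0.0002,"ax":0,"ay":0,"az":-5.5},{"tx":0,"ty":0,"tz":-0.0002,"ax":0,"ay":0,"az":-5.5},{"tx":0,"ty":0,"tz":-0.0002,"ax":0,"ay":0,"az":-5.5},{"tx":0,"ty":0,"tz":-0.0002,"ax":0,"ay":0,"az":-5.5},{"tx":0,"ty":0,"tz":0,"ax":0,"ay":0,"az":0},{"tx":0,"ty":0,"tz":0,"ax":0,"ay":0,"az":0}]' 0
python3 -c "
from h import *
s=ctrl.get_state();print('torque about out',s['torque']@out,s['torque'])"
python3 -m handwheel '[{"tx":0,"ty":0,"tz":0,"ax":0,"ay":0,"az":0},{"tx":0,"ty":0,"tz":0,"ax":0,"ay":0,"az":0},{"tx":0,"ty":0,"tz":0,"ax":0,"ay":0,"az":0},{"tx":0,"ty":0,"tz":0,"ax":0,"ay":0,"az":0},{"tx":0,"ty":0,"tz":0,"ax":0,"ay":0,"az":0},{"tx":0,"ty":0,"tz":0,"ax":0,"ay":0,"az":0},{"tx":0,"ty":0,"tz":-0.03,"ax":0,"ay":0,"az":0},{"tx":0,"ty":0,"tz":-0.04,"ax":0,"ay":0,"az":0},{"tx":0,"ty":0,"tz":-0.05,"ax":0,"ay":0,"az":0},{"tx":0,"ty":0,"tz":0,"ax":0,"ay":0,"az":0}]' 1
python3 m.py
```

```text
t: 12.82
tool_pos: [0.5947, -0.1065, 0.2104]
orientation: [-3.018, -0.596, 1.105]
wrist_force: [5.4, -7.1, -6.8]
grip_width: 0.128
grasp_force: 30.0
torque about out 0.08842721030027914 [-1.91451876 -0.68969383 -0.684945  ]
t: 14.08
tool_pos: [0.5779, -0.1739, 0.3119]
orientation: [-3.02, -0.597, 1.107]
wrist_force: [0.9, -0.1, -0.9]
grip_width: 0.998
grasp_force: 0.0
tool pts 171 z hist [54 50 47 20  0  0  0  0  0  0] max z by y-bins [(-70, np.float64(-35.0), 24), (-60, np.float64(-25.0), 45), (-50, np.float64(-27.0), 9), (-40, np.float64(-99.0), 0), (-30, np.float64(-99.0), 0), (-20, np.float64(-99.0), 0), (-10, np.float64(-99.0), 0), (0, np.float64(-99.0), 0), (10, np.float64(-99.0), 0), (20, np.float64(-99.0), 0), (30, np.float64(-99.0), 0), (40, np.float64(-23.0), 54), (50, np.float64(-24.0), 32), (60, np.float64(-34.0), 7)]
red 70 [[ -7.7 -15.2  -1.6]
 [ -1.    5.9   8.5]
 [  6.2  24.7  10.7]] ((-0.5292915105819702, 4.154035568237305), (43.17870330810547, 11.437398910522461), 80.15476989746094)
[ 0.57749077 -0.17255804  0.30985046] 0.9988892025255176
```

The knob is now at about 80° (turned 67°). Next I'll go above the bar with closed fingers, vertical, and push it down.

```bash
python3 -m handwheel '[{"tx":0,"ty":0,"tz":-0.04,"ax":0,"ay":0,"az":0}]' 0; python3 -c "
from h import *
go(piv+.1*yh+np.array([0,0,.17]),downR(76))
f=load('top');C=cloud(f)
Q=(C-piv)@np.column_stack([xh,yh,zh]);m=(abs(Q[...,0])<.005)&(Q[...,1]>.05)&(Q[...,1]<.12)&(Q[...,2]>0)&(f['depth']>0);P=Q[m];print(len(P),np.polyfit(P[:,1],P[:,2],1), 'lateral',)
"
```

```text
t: 14.25
tool_pos: [0.5712, -0.1924, 0.3395]
orientation: [-3.007, -0.599, 1.103]
wrist_force: [-0.1, -0.5, 0.8]
grip_width: 0.929
grasp_force: 0.0
t 14.25 pos [ 0.5712 -0.1924  0.3395] F [-0.1 -0.5  0.8] q [-0.67  0.46  1.28  0.55  1.67 -0.26] grip 0.929
shift first (mm, tool) [175.7 -30.6 149. ]  then turn deg [ -3.6 -34.9 -10.1]  shift if turned first [231.5   1.   19.5]
95 [0.63035471 0.00442884] lateral
```

```bash
python3 -m handwheel '[{"tx":0,"ty":0,"tz":0,"ax":-0.9,"ay":-8.7,"az":-2.5},{"tx":0,"ty":0,"tz":0,"ax":-0.9,"ay":-8.7,"az":-2.5},{"tx":0,"ty":0,"tz":0,"ax":-0.9,"ay":-8.7,"az":-2.5},{"tx":0,"ty":0,"tz":0,"ax":-0.9,"ay":-8.7,"az":-2.5},{"tx":0.058,"ty":0,"tz":0,"ax":0,"ay":0,"az":0},{"tx":0.058,"ty":0,"tz":0,"ax":0,"ay":0,"az":0},{"tx":0.058,"ty":0,"tz":0,"ax":0,"ay":0,"az":0},{"tx":0.058,"ty":0,"tz":0,"ax":0,"ay":0,"az":0},{"tx":0,"ty":0,"tz":0.02,"ax":0,"ay":0,"az":0},{"tx":0,"ty":0,"tz":0,"ax":0,"ay":0,"az":0}]' 0
python3 -c "
from h import *
go(piv+.1*yh+np.array([0,0,.0]),downR(76))
f=grab('side');cv2.imwrite('pics/s4.png',cv2.resize(f['frame'][110:310,170:370],(600,600)))"
```

```text
t: 15.5
tool_pos: [0.6278, 0.0319, 0.3193]
orientation: [3.141, 0.001, 1.325]
wrist_force: [0.4, -0.9, -0.5]
grip_width: 0.004
grasp_force: 0.0
t 15.5 pos [0.6278 0.0319 0.3193] F [ 0.4 -0.9 -0.5] q [-0.02  0.41  1.26 -0.    1.46  0.22] grip 0.004
shift first (mm, tool) [  0.4   0.3 169.3]  then turn deg [ 0.   0.1 -0.1]  shift if turned first [  0.2   0.4 169.3]
```

View pics/s4.png

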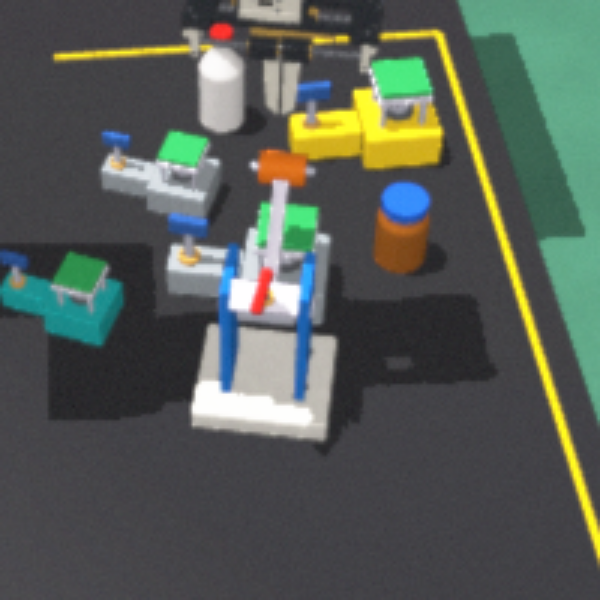

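The closed fingers (crop 282,105) hang over the bar (275,215), the red knob (262,292) is visibly turned, and the arm is still tipped up. I'll measure the tip here, then descend.

```bash
python3 -c "
from h import *
f=load('side');C=cloud(f);s=ctrl.get_state();T=C-s['tool_pos']
m=(f['depth']>0)&(abs(T[...,0])<.025)&(abs(T[...,1])<.03)&(T[...,2]>-.03)&(T[...,2]<.06);P=T[m]
print(len(P),np.percentile(P,[2,50,98],0).round(3), P.mean(0))"
python3 -m handwheel '[{"tx":0,"ty":0,"tz":0.04,"ax":0,"ay":0,"az":0},{"tx":0,"ty":0,"tz":0.04,"ax":0,"ay":0,"az":0},{"tx":0,"ty":0,"tz":0.02,"ax":0,"ay":0,"az":0},{"tx":0,"ty":0,"tz":0.01,"ax":0,"ay":0,"az":0},{"tx":0,"ty":0,"tz":0.01,"ax":0,"ay":0,"az":0},{"tx":0,"ty":0,"tz":0,"ax":0,"ay":0,"az":0}]' 0
```

```text
100 [[-0.02  -0.014  0.021]
 [-0.004 -0.008  0.042]
 [ 0.01  -0.002  0.059]] [-0.00498394 -0.00802194  0.04209953]
t: 16.3
tool_pos: [0.6294, 0.0305, 0.202]
orientation: [3.137, 0.0, 1.323]
wrist_force: [-0.3, 0.4, 0.3]
grip_width: 0.006
grasp_force: 0.0
```

```bash
cat > lev.py <<'E'
from h import *
for n in('top','side'):
    f=grab(n);C=cloud(f);Q=(C-piv)@np.column_stack([xh,yh,zh])
    m=(abs(Q[...,0])<.005)&(Q[...,1]>.045)&(Q[...,1]<.125)&(Q[...,2]>-.02)&(Q[...,2]<.08)&(f['depth']>0)&(f['frame'].min(-1)>120);P=Q[m]
    if len(P)>10:
        k=np.ones(len(P),bool)
        for _ in range(6):
            c=np.polyfit(P[k,1],P[k,2],1);k=abs(P[:,2]-np.polyval(c,P[:,1]))<.006
        print(n,k.sum(),'slope',c.round(3),'yrange',P[k,1].min().round(3),P[k,1].max().round(3))
    b=blobs(f,'orange',(.55,.7,0,.12),8)
    for x in b: q=(x[2]-piv)@np.column_stack([xh,yh,zh]);print(n,'roller top z-.15',np.percentile(q[:,2],[5,50,95]).round(4),np.percentile(q[:,1],[5,95]).round(3))
E
python3 -m handwheel '[{"tx":0,"ty":0,"tz":0.006,"ax":0,"ay":0,"az":0},{"tx":0,"ty":0,"tz":0.006,"ax":0,"ay":0,"az":0},{"tx":0,"ty":0,"tz":0.006,"ax":0,"ay":0,"az":0},{"tx":0,"ty":0,"tz":0.006,"ax":0,"ay":0,"az":0},{"tx":0,"ty":0,"tz":0.006,"ax":0,"ay":0,"az":0},{"tx":0,"ty":0,"tz":0.006,"ax":0,"ay":0,"az":0},{"tx":0,"ty":0,"tz":0.006,"ax":0,"ay":0,"az":0},{"tx":0,"ty":0,"tz":0.006,"ax":0,"ay":0,"az":0},{"tx":0,"ty":0,"tz":0.006,"ax":0,"ay":0,"az":0},{"tx":0,"ty":0,"tz":0.006,"ax":0,"ay":0,"az":0},{"tx":0,"ty":0,"tz":0,"ax":0,"ay":0,"az":0},{"tx":0,"ty":0,"tz":0,"ax":0,"ay":0,"az":0}]' 0; python3 lev.py
```

```text
t: 17.8
tool_pos: [0.6296, 0.0304, 0.1419]
orientation: [3.137, 0.0, 1.323]
wrist_force: [0.7, 0.6, -0.3]
grip_width: 0.004
grasp_force: 0.0
side 25 slope [ 0.446 -0.013] yrange 0.045 0.092
side roller top z-.15 [0.0062 0.0147 0.0239] [0.13  0.142]
```

```bash
python3 -m handwheel '[{"tx":0,"ty":0,"tz":0.002,"ax":0,"ay":0,"az":0},{"tx":0,"ty":0,"tz":0.002,"ax":0,"ay":0,"az":0},{"tx":0,"ty":0,"tz":0,"ax":0,"ay":0,"az":0},{"tx":0,"ty":0,"tz":-0.02,"ax":0,"ay":0,"az":0},{"tx":0,"ty":0,"tz":-0.06,"ax":0,"ay":0,"az":0},{"tx":0,"ty":0,"tz":-0.06,"ax":0,"ay":0,"az":0},{"tx":0,"ty":0,"tz":-0.04,"ax":0,"ay":0,"az":0},{"tx":-0.058,"ty":0,"tz":0,"ax":0,"ay":0,"az":0},{"tx":-0.058,"ty":0,"tz":0,"ax":0,"ay":0,"az":0},{"tx":-0.058,"ty":0,"tz":0,"ax":0,"ay":0,"az":0},{"tx":-0.058,"ty":0,"tz":0,"ax":0,"ay":0,"az":0},{"tx":0,"ty":0,"tz":0,"ax":0,"ay":0,"az":0}]' 0; python3 lev.py
```

```text
t: 19.4
tool_pos: [0.5708, -0.1975, 0.3177]
orientation: [3.137, 0.001, 1.319]
wrist_force: [0.3, 0.3, 0.1]
grip_width: 0.011
grasp_force: 0.0
top 99 slope [0.004 0.009] yrange 0.045 0.125
side 29 slope [-0.     0.008] yrange 0.045 0.124
side roller top z-.15 [0.0148 0.0182 0.3172] [-0.153  0.159]
```

Level in both views (slope 0.00). Now back to the knob.

```bash
python3 -c "
from h import *
R=Rn.from_euler('xyz',[-3.018,-.596,1.105]).as_matrix();p=np.array([.5947,-.1065,.2104])
go(p+.12*out,R); print('check z',R[:,2],-out)"
```

```text
t 19.5 pos [ 0.5718 -0.1943  0.3178] F [ 0.4  0.9 -0.5] q [-0.41  0.36  1.34  0.    1.43 -0.16] grip 0.001
shift first (mm, tool) [21.9  0.9  9.2]  then turn deg [ 3.4 34.7 10. ]  shift if turned first [12.7 -1.4 20. ]
check z [ 0.14004781  0.55307705 -0.82127486] [ 0.1387607   0.55653876 -0.81915204]
```

```bash
python3 -m handwheel '[{"tx":0,"ty":0,"tz":-0.03,"ax":0,"ay":0,"az":0},{"tx":0,"ty":0,"tz":0,"ax":0.8,"ay":8.7,"az":2.5},{"tx":0,"ty":0,"tz":0,"ax":0.8,"ay":8.7,"az":2.5},{"tx":0,"ty":0,"tz":0,"ax":0.8,"ay":8.7,"az":2.5},{"tx":0,"ty":0,"tz":0,"ax":0.8,"ay":8.7,"az":2.5},{"tx":-0.005,"ty":-0.001,"tz":0.045,"ax":0,"ay":0,"az":0},{"tx":0,"ty":0,"tz":0,"ax":0,"ay":0,"az":0},{"tx":0,"ty":0,"tz":0,"ax":0,"ay":0,"az":0},{"tx":0,"ty":0,"tz":0,"ax":0,"ay":0,"az":0},{"tx":0,"ty":0,"tz":0,"ax":0,"ay":0,"az":0}]' 1
python3 -c "
from h import *
R=Rn.from_euler('xyz',[-3.018,-.596,1.105]).as_matrix();p=np.array([.5947,-.1065,.2104])
go(p,R)"; python3 m.py
```

```text
t: 20.75
tool_pos: [0.5758, -0.1727, 0.3093]
orientation: [-3.024, -0.598, 1.109]
wrist_force: [0.1, -0.9, -0.2]
grip_width: 0.99
grasp_force: 0.0
t 20.75 pos [ 0.5758 -0.1727  0.3093] F [ 0.1 -0.9 -0.2] q [-0.64  0.45  1.36  0.56  1.59 -0.28] grip 0.99
shift first (mm, tool) [  0.2   1.6 120.5]  then turn deg [ 0.2 -0.1  0.2]  shift if turned first [  0.5   2.1 120.5]
tool pts 176 z hist [54 46 47 29  0  0  0  0  0  0] max z by y-bins [(-70, np.float64(-33.0), 24), (-60, np.float64(-21.0), 47), (-50, np.float64(-23.0), 9), (-40, np.float64(-99.0), 0), (-30, np.float64(-99.0), 0), (-20, np.float64(-99.0), 0), (-10, np.float64(-99.0), 0), (0, np.float64(-99.0), 0), (10, np.float64(-99.0), 0), (20, np.float64(-99.0), 0), (30, np.float64(-99.0), 0), (40, np.float64(-21.0), 63), (50, np.float64(-24.0), 33), (60, np.float64(-99.0), 0)]
red 71 [[ -7.6 -14.3  -1.4]
 [ -1.1   6.4   8.5]
 [  6.   25.1  11. ]] ((-0.4052724838256836, 4.434314727783203), (43.57722473144531, 10.886844635009766), 79.31012725830078)
[ 0.57566361 -0.1726916   0.30909499] 0.9937004459596633
```

```bash
python3 -m handwheel '[{"tx":0,"ty":0.0015,"tz":0.04,"ax":0,"ay":0,"az":0},{"tx":0,"ty":0,"tz":0.04,"ax":0,"ay":0,"az":0},{"tx":0,"ty":0,"tz":0.025,"ax":0,"ay":0,"az":0},{"tx":0,"ty":0,"tz":0.009,"ax":0,"ay":0,"az":0},{"tx":0,"ty":0,"tz":0.006,"ax":0,"ay":0,"az":0},{"tx":0,"ty":0,"tz":0,"ax":0,"ay":0,"az":0}]' 1
python3 -m handwheel '[{"tx":0,"ty":0,"tz":0,"ax":0,"ay":0,"az":0},{"tx":0,"ty":0,"tz":0,"ax":0,"ay":0,"az":0},{"tx":0,"ty":0,"tz":0,"ax":0,"ay":0,"az":0},{"tx":0,"ty":0,"tz":0,"ax":0,"ay":0,"az":0},{"tx":0,"ty":0,"tz":0,"ax":0,"ay":0,"az":0},{"tx":0,"ty":0,"tz":0,"ax":0,"ay":0,"az":0},{"tx":0,"ty":0,"tz":0,"ax":0,"ay":0,"az":0},{"tx":0,"ty":0,"tz":0,"ax":0,"ay":0,"az":0},{"tx":0,"ty":0,"tz":0,"ax":0,"ay":0,"az":0},{"tx":0,"ty":0,"tz":0,"ax":0,"ay":0,"az":0},{"tx":0,"ty":0,"tz":0,"ax":0,"ay":0,"az":0},{"tx":0,"ty":0,"tz":0,"ax":0,"ay":0,"az":0}]' 0
```

```text
t: 21.55
tool_pos: [0.5943, -0.107, 0.2103]
orientation: [-3.023, -0.599, 1.108]
wrist_force: [0.4, 0.0, 0.5]
grip_width: 1.002
grasp_force: 0.0
t: 23.05
tool_pos: [0.5947, -0.1069, 0.2098]
orientation: [-3.024, -0.599, 1.108]
wrist_force: [4.9, -0.9, -2.2]
grip_width: 0.126
grasp_force: 30.0
```

```bash
python3 -m handwheel '[{"tx":0,"ty":0,"tz":0.0002,"ax":0,"ay":0,"az":5.5},{"tx":0,"ty":0,"tz":0.0002,"ax":0,"ay":0,"az":5.5},{"tx":0,"ty":0,"tz":0.0002,"ax":0,"ay":0,"az":5.5},{"tx":0,"ty":0,"tz":0.0002,"ax":0,"ay":0,"az":5.5},{"tx":0,"ty":0,"tz":0.0002,"ax":0,"ay":0,"az":5.5},{"tx":0,"ty":0,"tz":0.0002,"ax":0,"ay":0,"az":5.5},{"tx":0,"ty":0,"tz":0.0002,"ax":0,"ay":0,"az":5.5},{"tx":0,"ty":0,"tz":0.0002,"ax":0,"ay":0,"az":5.5},{"tx":0,"ty":0,"tz":0.0002,"ax":0,"ay":0,"az":5.5},{"tx":0,"ty":0,"tz":0.0002,"ax":0,"ay":0,"az":5.5},{"tx":0,"ty":0,"tz":0.0002,"ax":0,"ay":0,"az":5.5},{"tx":0,"ty":0,"tz":0.0002,"ax":0,"ay":0,"az":5.5},{"tx":0,"ty":0,"tz":0,"ax":0,"ay":0,"az":3},{"tx":0,"ty":0,"tz":0,"ax":0,"ay":0,"az":0},{"tx":0,"ty":0,"tz":0,"ax":0,"ay":0,"az":0}]' 0
python3 -m handwheel '[{"tx":0,"ty":0,"tz":0,"ax":0,"ay":0,"az":0},{"tx":0,"ty":0,"tz":0,"ax":0,"ay":0,"az":0},{"tx":0,"ty":0,"tz":0,"ax":0,"ay":0,"az":0},{"tx":0,"ty":0,"tz":0,"ax":0,"ay":0,"az":0},{"tx":0,"ty":0,"tz":0,"ax":0,"ay":0,"az":0},{"tx":0,"ty":0,"tz":0,"ax":0,"ay":0,"az":0},{"tx":0,"ty":0,"tz":-0.03,"ax":0,"ay":0,"az":0},{"tx":0,"ty":0,"tz":-0.05,"ax":0,"ay":0,"az":0},{"tx":0,"ty":0,"tz":-0.06,"ax":0,"ay":0,"az":0},{"tx":0,"ty":0,"tz":-0.03,"ax":0,"ay":0,"az":0},{"tx":0,"ty":0,"tz":0,"ax":0,"ay":0,"az":0}]' 1
python3 m.py|tail -4; python3 lev.py
```

```text
t: 24.92
tool_pos: [0.5941, -0.1041, 0.2083]
orientation: [-2.539, -0.11, -0.093]
wrist_force: [-1.0, 4.8, 3.6]
grip_width: 0.125
grasp_force: 30.0
t: 26.3
tool_pos: [0.5703, -0.2005, 0.3484]
orientation: [-2.543, -0.113, -0.095]
wrist_force: [0.3, -0.6, -0.5]
grip_width: 1.001
grasp_force: 0.0
red 104 [[-20.9  -3.2 -11.1]
 [ -0.3   6.3   3.1]
 [ 18.7  12.2   8.3]] ((-0.6302928924560547, 3.5807037353515625), (42.54694366455078, 13.727269172668457), 13.1613130569458)
[ 0.57008198 -0.19947241  0.34680344] 1.0028331440413012
top 94 slope [0.006 0.008] yrange 0.045 0.124
side roller top z-.15 [-0.0032  0.0044  0.0146] [0.132 0.137]
```

```bash
python3 -c "
from h import *
go([.5325,.1055,.30],downR(75)); s=ctrl.get_state()"
```

```text
t 26.45 pos [ 0.5699 -0.1985  0.3457] F [ 0.2  0.8 -0.8] q [-0.68  0.45  1.27  0.55  1.68  0.94] grip 1.0
shift first (mm, tool) [ -70.2 -224.9  200.9]  then turn deg [-24.2 -29.  -75.8]  shift if turned first [ 283.9 -114.8   45.7]
```

```bash
python3 -m handwheel '[{"tx":0,"ty":0,"tz":0,"ax":-2.7,"ay":-3.2,"az":-8.4},{"tx":0,"ty":0,"tz":0,"ax":-2.7,"ay":-3.2,"az":-8.4},{"tx":0,"ty":0,"tz":0,"ax":-2.7,"ay":-3.2,"az":-8.4},{"tx":0,"ty":0,"tz":0,"ax":-2.7,"ay":-3.2,"az":-8.4},{"tx":0,"ty":0,"tz":0,"ax":-2.7,"ay":-3.2,"az":-8.4},{"tx":0,"ty":0,"tz":0,"ax":-2.7,"ay":-3.2,"az":-8.4},{"tx":0,"ty":0,"tz":0,"ax":-2.7,"ay":-3.2,"az":-8.4},{"tx":0,"ty":0,"tz":0,"ax":-2.7,"ay":-3.2,"az":-8.4},{"tx":0,"ty":0,"tz":0,"ax":-2.7,"ay":-3.2,"az":-8.4},{"tx":0.0473,"ty":-0.0192,"tz":0,"ax":0,"ay":0,"az":0},{"tx":0.0473,"ty":-0.0192,"tz":0,"ax":0,"ay":0,"az":0},{"tx":0.0473,"ty":-0.0192,"tz":0,"ax":0,"ay":0,"az":0},{"tx":0.0473,"ty":-0.0192,"tz":0,"ax":0,"ay":0,"az":0},{"tx":0.0473,"ty":-0.0192,"tz":0,"ax":0,"ay":0,"az":0},{"tx":0.0473,"ty":-0.0192,"tz":0,"ax":0,"ay":0,"az":0}]' 1
python3 -m handwheel '[{"tx":0,"ty":0,"tz":0,"ax":0,"ay":0,"az":-9.8},{"tx":0,"ty":0,"tz":0,"ax":0,"ay":0,"az":-9.8},{"tx":0,"ty":0,"tz":0,"ax":0,"ay":0,"az":-9.8},{"tx":0,"ty":0,"tz":0,"ax":0,"ay":0,"az":-9.8},{"tx":0,"ty":0,"tz":0,"ax":0,"ay":0,"az":-9.8},{"tx":0,"ty":0,"tz":0,"ax":0,"ay":0,"az":-9.8},{"tx":0,"ty":0,"tz":0,"ax":0,"ay":0,"az":-9.8},{"tx":0,"ty":0,"tz":0,"ax":0,"ay":0,"az":-9.8},{"tx":0,"ty":0,"tz":0,"ax":0,"ay":0,"az":-9.8},{"tx":0,"ty":0,"tz":0,"ax":0,"ay":0,"az":0}]' 1
python3 -c "
from h import *
go([.5325,.1055,.065],downR(163)); s=ctrl.get_state();R=Rn.from_euler('xyz',s['orientation']).as_matrix()
f=grab('side');C=cloud(f);T=(C-s['tool_pos'])@R*1000
m=(f['depth']>0)&(abs(T[...,0])<50)&(abs(T[...,1])<100)
for z in range(-150,0,8):
    P=T[m&(T[...,2]>=z)&(T[...,2]<z+8)]
    if len(P)>3: print(z,len(P),'y',P[:,1].min().round(),P[:,1].max().round(),'x',P[:,0].min().round(),P[:,0].max().round(), 'mid y<30:',(abs(P[:,1])<30).sum())
Q=C;RNG['blue']=[((100,90,30),(125,255,255))]
k=(f['depth']>0)&(mask(f,'blue')>0)&(abs(C[...,0]-.53)<.04)&(abs(C[...,1]-.105)<.04)&(C[...,2]>.07)&(C[...,2]<.13)
print('knob',k.sum(),C[k].mean(0) if k.sum() else '', cv2.minAreaRect((C[k][:,:2]*1000).astype(np.float32)) if k.sum()>5 else '')
cv2.imwrite('pics/s5.png',cv2.resize(f['frame'][110:310,170:370],(600,600)))"; python3 lev.py
```

```text
t: 28.32
tool_pos: [0.5327, 0.1071, 0.3455]
orientation: [3.14, 0.0, 1.305]
wrist_force: [0.3, -0.0, 0.9]
grip_width: 0.996
grasp_force: 0.0
t: 29.58
tool_pos: [0.5332, 0.1053, 0.3457]
orientation: [-3.141, 0.002, 2.843]
wrist_force: [-0.0, 0.1, -0.1]
grip_width: 1.001
grasp_force: 0.0
t 29.57 pos [0.5332 0.1053 0.3457] F [-0.   0.1 -0.1] q [ 0.11  0.23  1.45 -0.    1.46 -1.16] grip 1.001
shift first (mm, tool) [1.200e+00 1.000e-01 2.807e+02]  then turn deg [-0.   0.1 -0.1]  shift if turned first [ 7.000e-01 -1.000e-01  2.807e+02]
-150 280 y -99.0 93.0 x -33.0 37.0 mid y<30: 12
-142 86 y -98.0 78.0 x -34.0 36.0 mid y<30: 5
-134 78 y -96.0 78.0 x -34.0 37.0 mid y<30: 3
-126 109 y -91.0 81.0 x -34.0 36.0 mid y<30: 30
-118 77 y -93.0 82.0 x -34.0 36.0 mid y<30: 1
-110 30 y -90.0 82.0 x -33.0 36.0 mid y<30: 0
-94 5 y -68.0 49.0 x -7.0 3.0 mid y<30: 0
-86 17 y -69.0 51.0 x -8.0 10.0 mid y<30: 0
-78 18 y -68.0 54.0 x -7.0 11.0 mid y<30: 0
-70 20 y -64.0 46.0 x -7.0 12.0 mid y<30: 0
-62 16 y -68.0 -48.0 x -8.0 9.0 mid y<30: 0
-54 12 y -66.0 -48.0 x -8.0 9.0 mid y<30: 0
-46 17 y -66.0 -53.0 x -8.0 9.0 mid y<30: 0
-38 12 y -65.0 -56.0 x -8.0 10.0 mid y<30: 0
knob 81 [0.53062844 0.10297383 0.10513123] ((531.29052734375, 103.6494140625), (17.79472541809082, 44.60233688354492), 67.15040588378906)
top 97 slope [0.017 0.008] yrange 0.045 0.124
side 48 slope [0.009 0.009] yrange 0.046 0.124
side roller top z-.15 [0.0012 0.0152 0.0216] [0.131 0.156]
```

View pics/s5.png

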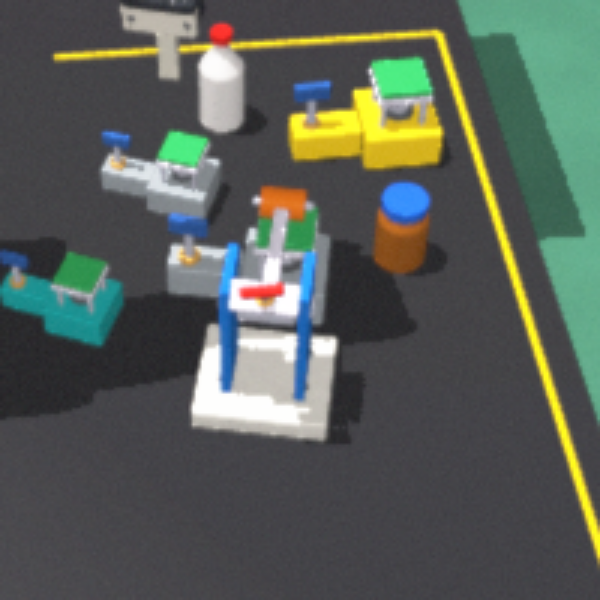

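The gripper hovers over the nose. The roller (crop 283,203) is level above the green top, and the bottle and jar are untouched. The body starts 84 mm behind the true tip, so gripping the upper 18 mm of the knob keeps it above the roller's top at 0.170.

```bash
python3 -m handwheel '[{"tx":0,"ty":0,"tz":0.06,"ax":0,"ay":0,"az":0},{"tx":0,"ty":0,"tz":0.06,"ax":0,"ay":0,"az":0},{"tx":0,"ty":0,"tz":0.06,"ax":0,"ay":0,"az":0},{"tx":0,"ty":0,"tz":0.06,"ax":0,"ay":0,"az":0},{"tx":0,"ty":0,"tz":0.02,"ax":0,"ay":0,"az":0},{"tx":0,"ty":0,"tz":0.0127,"ax":0,"ay":0,"az":0},{"tx":0,"ty":0,"tz":0,"ax":0,"ay":0,"az":0}]' 1
python3 -m handwheel '[{"tx":0,"ty":0,"tz":0,"ax":0,"ay":0,"az":0},{"tx":0,"ty":0,"tz":0,"ax":0,"ay":0,"az":0},{"tx":0,"ty":0,"tz":0,"ax":0,"ay":0,"az":0},{"tx":0,"ty":0,"tz":0,"ax":0,"ay":0,"az":0},{"tx":0,"ty":0,"tz":0,"ax":0,"ay":0,"az":0},{"tx":0,"ty":0,"tz":0,"ax":0,"ay":0,"az":0},{"tx":0,"ty":0,"tz":0,"ax":0,"ay":0,"az":0},{"tx":0,"ty":0,"tz":0,"ax":0,"ay":0,"az":0},{"tx":0,"ty":0,"tz":0,"ax":0,"ay":0,"az":0},{"tx":0,"ty":0,"tz":0,"ax":0,"ay":0,"az":0},{"tx":0,"ty":0,"tz":0,"ax":0,"ay":0,"az":0}]' 0
```

```text
t: 30.6
tool_pos: [0.5346, 0.1045, 0.074]
orientation: [-3.142, 0.003, 2.842]
wrist_force: [-0.2, -0.2, 0.3]
grip_width: 1.003
grasp_force: 0.0
t: 31.98
tool_pos: [0.5354, 0.1063, 0.0743]
orientation: [3.138, 0.004, 2.842]
wrist_force: [2.2, 13.6, -3.5]
grip_width: 0.123
grasp_force: 29.7
```

```bash
python3 -m handwheel '[{"tx":0,"ty":0.003,"tz":0,"ax":0,"ay":0,"az":0},{"tx":0,"ty":0,"tz":0,"ax":0,"ay":0,"az":6},{"tx":0,"ty":0,"tz":0,"ax":0,"ay":0,"az":6},{"tx":0,"ty":0,"tz":0,"ax":0,"ay":0,"az":6},{"tx":0,"ty":0,"tz":0,"ax":0,"ay":0,"az":6},{"tx":0,"ty":0,"tz":0,"ax":0,"ay":0,"az":6},{"tx":0,"ty":0,"tz":0,"ax":0,"ay":0,"az":6},{"tx":0,"ty":0,"tz":0,"ax":0,"ay":0,"az":6},{"tx":0,"ty":0,"tz":0,"ax":0,"ay":0,"az":6},{"tx":0,"ty":0,"tz":0,"ax":0,"ay":0,"az":0}]' 0
cat > jt.py <<'E'
from h import *
s=ctrl.get_state();print('yaw',np.degrees(s['orientation'][2]).round(1),s['wrist_force'].round(1),s['torque'].round(2),s['t'])
for n in('top','side'):
    f=grab(n);C=cloud(f);m=(mask(f,'green')>0)&(f['depth']>0)&(abs(C[...,0]-.645)<.045)&(abs(C[...,1]-.083)<.045)&(C[...,2]>.1)&(C[...,2]<.15)
    print(n,m.sum(),np.percentile(C[m][:,2],[10,50,90]).round(4) if m.sum() else '')
E
python3 jt.py
```

```text
t: 33.22
tool_pos: [0.5349, 0.106, 0.0742]
orientation: [3.142, 0.003, 2.005]
wrist_force: [-3.6, -9.4, 4.4]
grip_width: 0.128
grasp_force: 29.9
yaw 114.9 [-3.6 -9.4  4.4] [-1.64  0.58  0.01] 33.225
top 119 [0.1244 0.1268 0.1296]
side 116 [0.1214 0.1256 0.1302]
```

```bash
python3 -m handwheel '[{"tx":0,"ty":-0.001,"tz":0,"ax":0,"ay":0,"az":6},{"tx":0,"ty":0,"tz":0,"ax":0,"ay":0,"az":6},{"tx":0,"ty":0,"tz":0,"ax":0,"ay":0,"az":6},{"tx":0,"ty":0,"tz":0,"ax":0,"ay":0,"az":6},{"tx":0,"ty":0,"tz":0,"ax":0,"ay":0,"az":0}]' 0
python3 jt.py
python3 -m handwheel '[{"tx":0,"ty":0,"tz":0,"ax":0,"ay":0,"az":6},{"tx":0,"ty":0,"tz":0,"ax":0,"ay":0,"az":6},{"tx":0,"ty":0,"tz":0,"ax":0,"ay":0,"az":6},{"tx":0,"ty":0,"tz":0,"ax":0,"ay":0,"az":0}]' 0
python3 jt.py; python3 lev.py
```

```text
t: 33.95
tool_pos: [0.5344, 0.1059, 0.0743]
orientation: [3.139, 0.003, 1.586]
wrist_force: [-1.0, -6.9, 2.5]
grip_width: 0.126
grasp_force: 29.9
yaw 90.8 [-1.  -6.9  2.5] [-1.3   0.27  0.01] 33.95
top 114 [0.1285 0.1315 0.134 ]
side 108 [0.1253 0.1308 0.1344]
t: 34.55
tool_pos: [0.5341, 0.106, 0.0742]
orientation: [3.139, 0.002, 1.271]
wrist_force: [-3.1, -5.6, 5.0]
grip_width: 0.128
grasp_force: 29.9
yaw 72.8 [-3.1 -5.6  5. ] [-1.22  0.6   0.03] 34.55
top 88 [0.1308 0.1335 0.1355]
side 97 [0.1278 0.1324 0.1362]
top 97 slope [-0.004  0.01 ] yrange 0.045 0.125
side 51 slope [0.01  0.008] yrange 0.045 0.123
side roller top z-.15 [-0.0005  0.015   0.0218] [0.131 0.156]
```

The top now lags its free height (0.1355) by about 2 mm, so it bears on the roller with roughly 1.6 N. Release, lift and check.

```bash
python3 -m handwheel '[{"tx":0,"ty":0,"tz":0,"ax":0,"ay":0,"az":0},{"tx":0,"ty":0,"tz":0,"ax":0,"ay":0,"az":0},{"tx":0,"ty":0,"tz":0,"ax":0,"ay":0,"az":0},{"tx":0,"ty":0,"tz":0,"ax":0,"ay":0,"az":0},{"tx":0,"ty":0,"tz":0,"ax":0,"ay":0,"az":0},{"tx":0,"ty":0,"tz":-0.03,"ax":0,"ay":0,"az":0},{"tx":0,"ty":0,"tz":-0.05,"ax":0,"ay":0,"az":0},{"tx":0,"ty":0,"tz":-0.06,"ax":0,"ay":0,"az":0},{"tx":0,"ty":0,"tz":-0.06,"ax":0,"ay":0,"az":0},{"tx":0,"ty":0,"tz":-0.03,"ax":0,"ay":0,"az":0},{"tx":0,"ty":0,"tz":0,"ax":0,"ay":0,"az":0},{"tx":0,"ty":0,"tz":0,"ax":0,"ay":0,"az":0}]' 0.6
python3 jt.py; python3 lev.py; python3 m.py | grep -A3 red; python3 -c "
from h import *
f=load('side');cv2.imwrite('pics/s6.png',cv2.resize(f['frame'][150:250,210:310],(600,600),interpolation=cv2.INTER_CUBIC))
C=cloud(f);RNG['blue']=[((100,90,30),(125,255,255))]
k=(f['depth']>0)&(mask(f,'blue')>0)&(abs(C[...,0]-.53)<.04)&(abs(C[...,1]-.105)<.04)&(C[...,2]>.07)&(C[...,2]<.13)
print(k.sum(),cv2.minAreaRect((C[k][:,:2]*1000).astype(np.float32)))"
```

```text
t: 36.25
tool_pos: [0.5334, 0.1071, 0.3028]
orientation: [3.14, 0.001, 1.272]
wrist_force: [0.7, -0.7, 0.5]
grip_width: 0.599
grasp_force: 0.0
yaw 72.9 [ 0.7 -0.7  0.5] [-0.02 -0.06 -0.03] 36.25
top 84 [0.1309 0.1332 0.1359]
side 98 [0.129  0.1324 0.1358]
top 98 slope [0.003 0.009] yrange 0.045 0.125
side 52 slope [-0.003  0.009] yrange 0.047 0.124
side roller top z-.15 [0.0008 0.0154 0.0217] [0.131 0.155]
red 112 [[-20.8  -2.2  -9.4]
 [ -0.1   6.4   3.8]
 [ 18.7  11.8   8. ]] ((-0.5946712493896484, 3.3954997062683105), (43.16184997558594, 14.5847806930542), 8.715498924255371)
[0.53367959 0.10707283 0.30329693] 0.6022905992644979
54 ((531.6888427734375, 104.19190979003906), (52.12492752075195, 11.719121932983398), 72.28404998779297)
```

View pics/s6.png

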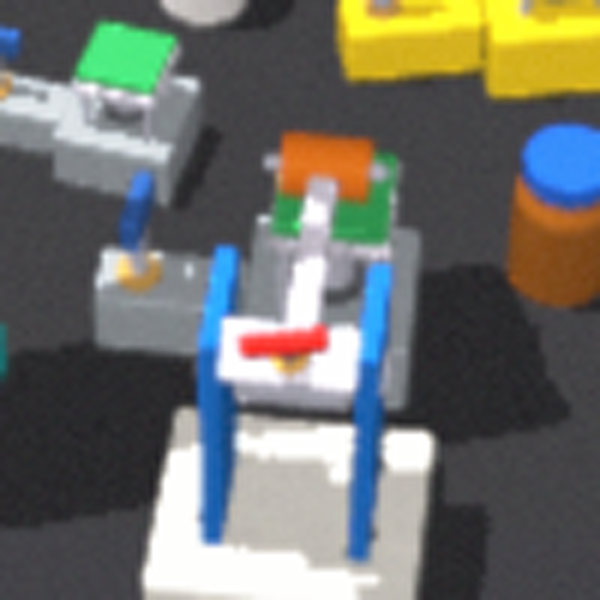

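The knob ended at 72° (90° turned). The green top stays at 0.133 against a free height of 0.1355, the arm is level (slope ±0.003), and the clamp bar is at or tighter than its starting angle. I'm handing it in.

```bash
python3 -c "
from plant import ctrl
print(ctrl.finish_job())"
```

```text
the job is handed in; nothing more can be done
None
```

I handed the job in after about 36 s, with no verdict shown: by the camera the arm is level, the clamp is back at its starting tightness, and the jack's top is pressing the roller by about 2 mm (roughly 1.6 N).

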